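Hold the wheel-head hub on the spindle flat of a potter's wheel

ROBOT

A 6-joint arm with a two-finger parallel gripper is mounted at the origin on the work surface. World frame = base frame: x ahead of the robot, y to its left, z up, the work surface at z = 0. Lengths are in m, angles in rad, forces in N, time in s.
With the tool pointing down it reaches from about 0.25 to 0.775 m from the base axis. Payload 4 kg.
Tool frame: the origin (TCP) lies between the finger pads; the fingertips stand 11 mm ahead of it and the grasp point (between the pads) lies 8 mm behind it (arm.tip_reach is the distance from the TCP to the fingertips, in m); z points along the fingers, y is the line along which they close (so a half turn about z gives the same grasp; the last joint's range is limited). The gripper opens to 94 mm and grips with 3 to 60 N. Pads are 16 mm wide; open, the fingers measure 119 mm over their backs; the gripper's body (75 mm by 177 mm) begins 78 mm behind the grasp point.
Start: joints at [-1.26, 0.087, 1.371, -0, 1.684, -0.103], TCP at [0.221, -0.504, 0.217] pointing down, gripper open.
Joint ranges: [-3.1, 3.1], [-0.76, 2.03], [0.27, 2.55], [-1.08, 4.22], [0.17, 2.65], [-2.57, 2.57]. Speed limits (rad/s): [2.79, 2.79, 3.14, 3.14, 3.14, 3.14].

INTERFACE

Orientations are given as [roll, pitch, yaw] about the fixed x, y, z axes, in that order (R = Rz(yaw) Ry(pitch) Rx(roll)).
In Python, from plant import telemetry, viewer, arm gives the robot as it stands. The module is installed in compiled form; this text tells all that it offers.
- The arm moves only by the tool carry_out, never from a script. Its argument "targets" is a list of rows, each an object of numbers: "wx", "wy", "wz": the turn, a rotation vector about the tool's x, y, z in rad; "x", "y", "z": the shift along the tool's x, y, z in m; "hand": the opening, from 0 (shut) to 1 (fully open). In form: [{"wx": .., "wy": .., "wz": .., "x": .., "y": .., "z": .., "hand": ..}, ...]. A call has 1 to 20 rows; each row shifts and turns the commanded pose from where the row before left it, along the tool's axes as they then stand; what a row does not reach is not made up. A row lasts 1/8 s, in which the tool goes at most 62.5 mm and 10.7 degrees, less where a joint would pass 70% of its speed; a pose out of reach is approached as far as the arm can. A call is refused whole if a number of a shift passes 0.0625 or a number of a turn 0.188, either way. A call with a gripper value outside its range is refused whole. The fingers move at their own pace and stop on an object; the grip force is fixed at half the most. Time passes only in rows, so rows that do not move let the fingers close. It gives the time, the measured TCP pose, the force, the opening and the grip force at its end, in the units of the state.
- telemetry.read_state(): the state, without advancing time (a new reading comes with each control period).
- viewer.grab_frame(name): name is "side" or "top"; returns a dict with "img" (420x560x3 uint8, red, green, blue), "fx", "fy", "cx", "cy" (pixels), "view" (4x4, takes a point from world to camera coordinates). Camera axes: x right, y up, looking along -z (the intrinsics and any distortion apply to the point x, -y, -z); pixel columns grow to the right and rows downward; lengths in m; the calibration is good to about 2 mm. A picture is of the moment at which its call begins. There is no depth.
- arm.hand_in(): hands the job in; it is judged then, once.
The state is a dict: "t": time; "q": joint angles; "qvel": joint speeds; "tau": joint torques, N m; "tcp_pos": TCP position; "ee_rot": TCP orientation; "ft_force": force on the tool from outside, world axes, zero at the start; "torque": the same for the moment, N m; "grip_width": finger opening in m; "finger_force": force on a finger pad.
Only numpy, scipy, OpenCV 4.12 (cv2) and the standard library are available. Lean on these libraries where they do the work, as an engineer would, in place of code of your own. Each camera call takes 0.05 s, during which the arm holds its last target. There are 200 camera calls.

TASK

Turn the potter's wheel's speed dial to its zero mark, then pinch the bare spindle between your fingers, feel for its set-screw flat and turn the spindle with your fingers until the flat faces the front of the machine (the dial edge). Then put the hub with the set screw over the spindle, screw square to the flat, all the way down on the shoulder, and finish while still gripping it there and pressing it down with about 10 N, so that the screw can be tightened; do not let go. Leave the other things on the bench where they are.

Things in the scene. Friction and masses are not known exactly. Their poses are not given: they have to be found in the camera images.
- wheel: table-top potter's wheel, wheel head taken off: white box housing 300 (x) x 280 (y) x 120 mm high, fixed to the bench. Origin: centre of its underside; x axis from the front edge (where the dial is) to the rear, z up. Front = its -x side, towards the robot. Spindle axis at (30, 0) mm and dial axis at (-105, -85) mm in its frame.
- dial (a joint): speed dial, forward / off / reverse, rad. 0 = the white line on its bar points at the long, wide zero mark, at the rear (+x) of its scale of nine marks 30 degrees apart. Positive = counter-clockwise from above. Range -2.4 to 2.4, no click or stop at zero, stays where left (drag 0.05 N m). Starts 0.6 to 1.5.
- dial_grip (a point): point on the dial's axis, 139 mm above the bench, at mid-height of its bar grip: black bar 40 mm long, 12 mm wide, 20 mm high (top at 149 mm, foot at 129 mm on a round skirt of 48 mm diameter, 8 mm high). x axis along the bar to the end with the white line, z up.
- spindle: bare upright steel spindle, D section: 20 mm diameter, 36 mm long, one flat all along it, 1.5 mm top chamfer. Origin on its axis at the foot of the D part = top face of its round shoulder (34 mm diameter, 12 mm high), 142 mm above the bench. Its -x axis points out of the flat; z up. Wanted: its axes parallel to the wheel's. Starts with the flat 0.6 to 1.5 rad away, turned clockwise from above.
- spindle_flat (a point): middle of the flat: 6 mm from the axis, 24 mm above the shoulder; flat 16 mm wide. Flat to back the spindle measures 16.0 mm (16.4 at 3 degrees off, 17.3 at 10, 20 away from the flat), so centre a pinch on the flat 2 mm behind the axis. Stays where left (drag 0.12 N m): fingers closed with 3 N slide round it, closed on the flat with 30 to 40 N they turn it.
- hub: wheel-head hub: dark steel collar, 44 mm outside diameter, 24 mm high, 0.24 kg, round through bore 22 mm, with one radial set screw, 12 mm up, pointing to its -x. Origin: centre of its underside; z up. Lies flat on the bench right of the wheel, screw roughly towards the robot. Once fitted it rests on the spindle's shoulder and the spindle stands 12 mm out of its top.
- hub_screw (a point): outer end of the set-screw head (9 mm diameter, 8.5 mm proud), 30.5 mm from the hub's axis, 12 mm above its underside. The screw's tip (6 mm diameter) stands 3.5 mm into the bore, 7.5 mm from the axis: the hub goes down over the spindle only with the screw over the flat, within about 20 degrees.
- spacer: bystander: plain bright steel spacer ring 42 mm outside, 25 mm bore, 14 mm high, no screw. Origin: centre of its underside.
- hexkey: bystander: L-shaped hex key, 98 mm long, 6 mm thick, lying on the bench. Origin: near the middle of its long leg.
- glaze_jar: bystander: closed jar 68 mm diameter, 85 mm high. Origin: centre of its underside.

How it is judged:
On the way, in this order (a step that is already met when the one before it is completed fails the run):
1. the dial's line is on the zero mark (within 0.12 rad) (value of joint dial between -0.12 and 0.12 rad), for 0.2 s.
2. the fingers are on the spindle and its flat faces the front of the wheel (within 0.2 rad) (contact force between the fingers and spindle above 1 N and angle between the x axis of spindle and the x axis of wheel, either way round below 0.2 rad and x of spindle_flat in the frame of wheel below 0.028 m), for 0.2 s.
At the end, for the whole second after the job is handed in: The dial is at zero (0.12 rad); the flat faces the front (0.25 rad); the hub is level and down on the shoulder (2 mm), centred (3 mm), its screw square over the flat (0.2 rad); the fingers still grip it (more than 3 N) and press it on the spindle with 4 to 30 N, its weight included (all of step 1 and angle between the x axis of spindle and the x axis of wheel, either way round below 0.25 rad and x of spindle_flat in the frame of wheel below 0.028 m and horizontal distance between hub and spindle below 0.003 m and z of hub in the frame of spindle between -0.002 and 0.002 m and angle between hub's own z axis and vertical below 0.08 rad and angle between the x axis of hub and the x axis of spindle, either way round below 0.2 rad and x of hub_screw in the frame of spindle below -0.02 m and contact force between the fingers and hub above 3 N and contact force between hub and spindle between 4 and 30 N); the arm keeps its last pose, push and grip.
It fails at once if a bystander is moved more than 20 mm (distance of any of spacer, hexkey, glaze_jar from where it was at the start of the episode above 0.02 m).
It also fails if it takes over 72 s, if anything falls off the work surface, if the arm or the gripper's body presses on something with over 40 N, if the wrist force passes 120 N, or if a joint passes its speed limit or range.

## Working session

There is one attempt and no reset: what is moved stays moved. The work goes in short steps, Python scripts to look and compute and a tool call to move; the robot and the scene stay as the last step left them, time stands still between calls to the robot, and variables do not carry over. Pictures are saved under pics/ and viewed, at most 10 in all, crops included, and the job is handed in when it is done.

Besides the shell and the picture viewer there is one more tool, called after "Request:" in YAML: its name, and indented under it one key for each argument. carry_out: Moves the arm, as the interface text tells. Its arguments: {"type":"object","properties":{"targets":{"type":"array"}},"required":["targets"]}

```bash
mkdir -p pics; cat > h.py <<'E'
import numpy as np, cv2
from plant import telemetry, viewer, arm
def ray(f,u,v):
    V=np.array(f["view"]);R=V[:3,:3];t=V[:3,3]
    d=R.T@np.array([(u-f["cx"])/f["fx"],-(v-f["cy"])/f["fy"],-1]);return -R.T@t,d
def onz(f,u,v,z):
    o,d=ray(f,u,v);return o+d*(z-o[2])/d[2]
def proj(f,p):
    V=np.array(f["view"]);c=V[:3,:3]@np.array(p)+V[:3,3]
    return np.array([f["cx"]+f["fx"]*c[0]/-c[2],f["cy"]+f["fy"]*-c[1]/-c[2]])
def tri(f,a,g,b):
    o,d=ray(f,*a);p,e=ray(g,*b);d/=np.linalg.norm(d);e/=np.linalg.norm(e)
    s=np.linalg.lstsq(np.c_[d,-e],p-o,rcond=None)[0];A=o+d*s[0];B=p+e*s[1];return (A+B)/2,np.linalg.norm(A-B)
def grab(n,save=None):
    f=viewer.grab_frame(n)
    if save: cv2.imwrite(f"pics/{save}.png",f["img"][:,:,::-1])
    return f
E
python3 - <<'E'
from h import *
import pickle
fs={n:grab(n,n+"0") for n in("top","side")}
pickle.dump(fs,open("f0.pkl","wb"))
for n,f in fs.items():print(n,[k for k in f],f["fx"],f["fy"],f["cx"],f["cy"],np.round(f["view"],4).tolist())
print(telemetry.read_state())
E
```

```text
top ['img', 'fx', 'fy', 'cx', 'cy', 'view'] 461.24701900584887 461.24701900584887 279.4632990640428 211.93833200185554 [[0.0137, -0.9999, -0.0037, 0.0199], [0.9931, 0.0132, 0.1165, -0.5403], [-0.1165, -0.0053, 0.9932, -1.3756], [0.0, 0.0, 0.0, 1.0]]
side ['img', 'fx', 'fy', 'cx', 'cy', 'view'] 466.2814430439947 466.2814430439947 279.27783332753216 215.28499516152831 [[0.9996, -0.0271, 0.005, -0.5273], [0.0132, 0.6302, 0.7763, -0.0957], [-0.0242, -0.776, 0.6303, -1.2712], [0.0, 0.0, 0.0, 1.0]]
{'t': 0.1, 'q': array([-1.26007571e+00,  8.78682194e-02,  1.37206698e+00,  1.49015858e-05,
        1.68358369e+00, -1.03098981e-01]), 'qvel': array([-0.00017075, -0.0006446 , -0.00299504,  0.00043084,  0.00085902,
       -0.00054207]), 'tau': array([ 1.63884313e-03, -3.41252875e+01, -3.03302264e+01,  7.19170365e-02,
        3.04680713e-02, -9.20683715e-05]), 'tcp_pos': array([ 0.22102082, -0.50313811,  0.21544656]), 'ee_rot': array([-3.13967817e+00, -2.12972977e-04,  4.13821055e-01]), 'ft_force': array([-0.20200752,  0.64204479,  0.29184849]), 'torque': array([-0.03215724, -0.04306153, -0.01711276]), 'finger_force': 0.0, 'grip_width': 0.09395772255498155}
```

View pics/top0.png

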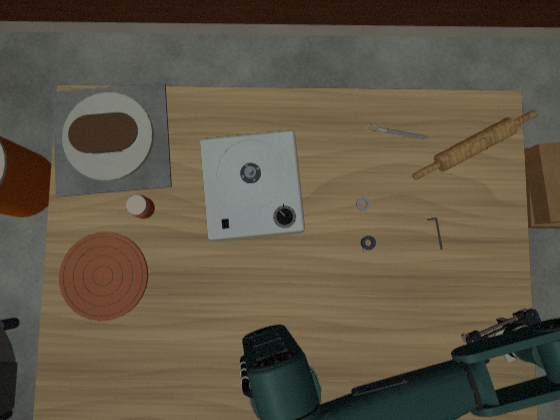

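View pics/side0.png

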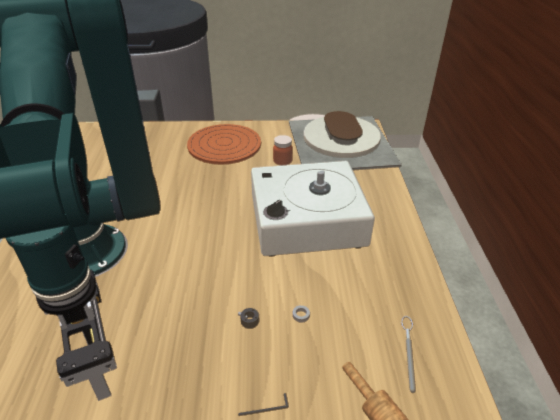

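```bash
cat >> h.py <<'E'
def crop(f,x,y,w,h,s):
    return cv2.resize(f["img"][y:y+h,x:x+w,::-1],None,fx=s,fy=s,interpolation=cv2.INTER_CUBIC)
E
python3 - <<'E'
from h import *
import pickle
fs=pickle.load(open("f0.pkl","rb"));t,s=fs["top"],fs["side"]
W=np.zeros((600,800,3),np.uint8)
def put(im,x,y):W[y:y+im.shape[0],x:x+im.shape[1]]=im[:600-y,:800-x]
put(crop(t,235,150,80,90,5),0,0)        # 400x450
put(crop(s,255,160,80,66,5),400,0)     # 400x330
put(crop(t,345,225,50,30,5),0,450)  #250x150
put(crop(s,225,295,80,50,5),400,330)
cv2.imwrite("pics/c0.png",W)
im=t["img"];hsv=cv2.cvtColor(im,cv2.COLOR_RGB2HSV)
m=((hsv[...,1]<40)&(hsv[...,2]>130)).astype(np.uint8);m[:,:190]=0;m[:,315:]=0;m[:120]=0;m[250:]=0
m=cv2.morphologyEx(m,cv2.MORPH_CLOSE,np.ones((5,5)))
c=max(cv2.findContours(m,0,1)[0],key=cv2.contourArea)[:,0]
P=np.array([onz(t,u,v,.12)[:2] for u,v in c]).astype(np.float32)
r=cv2.minAreaRect(P);print("top",r,cv2.boxPoints(r).tolist())
im=s["img"];hsv=cv2.cvtColor(im,cv2.COLOR_RGB2HSV)
for thr in(170,190,200):
    m=((hsv[...,1]<40)&(hsv[...,2]>thr)).astype(np.uint8);m[:,:240]=0;m[:,380:]=0;m[:155]=0;m[260:]=0
    m=cv2.morphologyEx(m,cv2.MORPH_CLOSE,np.ones((9,9)))
    c=max(cv2.findContours(m,0,1)[0],key=cv2.contourArea)[:,0]
    P=np.array([onz(s,u,v,.12)[:2] for u,v in c]).astype(np.float32)
    print("side",thr,cv2.minAreaRect(P))
E
```

```text
top ((0.6086170673370361, 0.11143963038921356), (0.29025498032569885, 0.2693755328655243), 6.504184722900391) [[0.44916677474975586, 0.2288210690021515], [0.47968053817749023, -0.03882066160440445], [0.7680673599243164, -0.005941808223724365], [0.737553596496582, 0.261699914932251]]
side 170 ((0.6081322431564331, 0.09941479563713074), (0.2963857650756836, 0.27914467453956604), 6.348621368408203)
side 190 ((0.6085817217826843, 0.10055148601531982), (0.2932417392730713, 0.2716236114501953), 6.509782314300537)
side 200 ((0.6081154942512512, 0.10132558643817902), (0.2910245954990387, 0.2699931561946869), 6.5675153732299805)
```

View pics/c0.png

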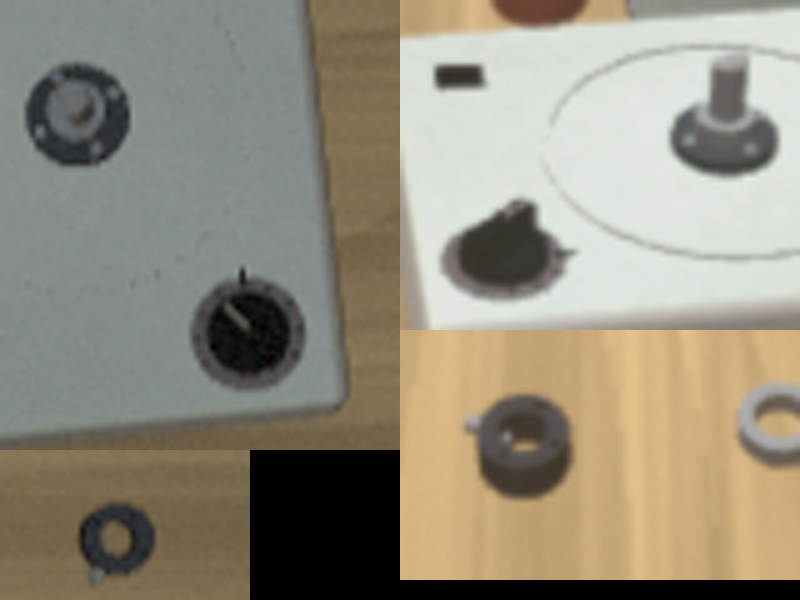

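```bash
python3 - <<'E'
from h import *
import pickle
fs=pickle.load(open("f0.pkl","rb"));t,s=fs["top"],fs["side"]
def blob(f,x0,y0,x1,y1,thr,inv=True):
    g=cv2.cvtColor(f["img"],cv2.COLOR_RGB2GRAY)[y0:y1,x0:x1]
    g=cv2.resize(g,None,fx=4,fy=4,interpolation=cv2.INTER_CUBIC)
    m=(g<thr).astype(np.uint8)
    m=cv2.morphologyEx(m,cv2.MORPH_OPEN,np.ones((13,13)))
    c=max(cv2.findContours(m,0,1)[0],key=cv2.contourArea)
    c=cv2.convexHull(c);e=cv2.fitEllipse(c)
    M=cv2.moments(c);k=lambda p:(np.array(p)+.5)/4-.5+[x0,y0]
    return k(e[0]),k((M["m10"]/M["m00"],M["m01"]/M["m00"])),np.array(e[1])/4,cv2.boundingRect(c)
T=[("flange",(235,158,268,190),(300,170,345,205),95,120),("dial",(268,198,305,235),(255,198,298,228),100,150),("hub",(355,232,382,256),(236,304,264,330),58,75)]
for n,a,b,ta,tb in T:
    A=blob(t,*a,ta);B=blob(s,*b,tb)
    print(n,A,B,"tri",[tri(t,A[i],s,B[i]) for i in(0,1)])
    for z in(.0,.012,.024,.12,.13,.142):print(z,onz(t,*A[0],z)[:2],onz(s,*B[0],z)[:2])
print("sp top",tri(t,(250,171),s,(320.6,172.4)),"screw",tri(t,(364.4,250.2),s,(239.8,313.8)))
for z in (.178,):print(onz(s,320.6,172.4,z),onz(t,250,171,z))
E
```

```text
flange (array([251.99084282, 175.75231361]), array([252.24053672, 176.25897677]), array([12.7141552 , 19.76131248]), (33, 45, 70, 56)) (array([319.6251564 , 187.72321892]), array([319.70430623, 188.4322953 ]), array([13.31398106, 20.59918976]), (43, 54, 77, 45)) tri [(array([0.63743807, 0.10729132, 0.12281316]), np.float64(0.008499610174827617)), (array([0.6370609 , 0.10668903, 0.12070142]), np.float64(0.009840455732699316))]
0.0 [0.65726889 0.1154394 ] [0.66521022 0.27898584]
0.012 [0.65490803 0.11463608] [0.66291935 0.26232294]
0.024 [0.65254717 0.11383277] [0.66062849 0.24566003]
0.12 [0.6336603  0.10740624] [0.64230155 0.11235678]
0.13 [0.63169291 0.10673681] [0.6403925  0.09847103]
0.142 [0.62933205 0.10593349] [0.63810163 0.08180812]
dial (array([284.170187  , 216.29315758]), array([284.1896498, 216.3014858]), array([22.39761925, 22.65374756]), (22, 31, 90, 88)) (array([276.12541199, 210.01330757]), array([275.60106862, 210.41407213]), array([18.84811401, 25.13191032]), (35, 10, 95, 76)) tri [(array([0.51806033, 0.01316298, 0.12134483]), np.float64(0.0018602057580848193)), (arr
[... 723 characters left out ...]
(0.0015714613035202653)), (array([ 0.45253425, -0.26130957,  0.00547004]), np.float64(0.0014520099793548947))]
0.0 [ 0.45340628 -0.26189851] [ 0.45113836 -0.25563093]
0.012 [ 0.45275709 -0.25953363] [ 0.45177268 -0.26498857]
0.024 [ 0.4521079  -0.25716875] [ 0.452407   -0.27434621]
0.12 [ 0.44691434 -0.23824973] [ 0.45748154 -0.3492073 ]
0.13 [ 0.44637335 -0.23627899] [ 0.45801014 -0.35700533]
0.142 [ 0.44572415 -0.23391412] [ 0.45864445 -0.36636296]
sp top (array([0.639157  , 0.10973746, 0.17240561]), np.float64(0.004874595183168127)) screw (array([ 0.4281619 , -0.23489222,  0.00897854]), np.float64(0.000519058813040661))
[0.64050246 0.10214999 0.178     ] [0.63550796 0.10929635 0.178     ]
```

```bash
cat >> h.py <<'E'
def blob(f,x0,y0,x1,y1,thr,sat=None):
    im=cv2.resize(f["img"][y0:y1,x0:x1],None,fx=4,fy=4,interpolation=cv2.INTER_CUBIC)
    m=(cv2.cvtColor(im,cv2.COLOR_RGB2GRAY)<thr)
    if sat: m&=cv2.cvtColor(im,cv2.COLOR_RGB2HSV)[...,1]<sat
    m=cv2.morphologyEx(m.astype(np.uint8),cv2.MORPH_OPEN,np.ones((3,3)))
    c=max(cv2.findContours(m,0,1)[0],key=lambda c:cv2.contourArea(cv2.convexHull(c)))
    c=cv2.convexHull(c);M=cv2.moments(c);k=lambda p:(np.array(p)+.5)/4-.5+[x0,y0]
    x,y,w,h=cv2.boundingRect(c)
    return k((M["m10"]/M["m00"],M["m01"]/M["m00"])),k((x+w/2-.5,y+h/2-.5)),np.array([w,h])/4
E
python3 - <<'E'
from h import *
import pickle
fs=pickle.load(open("f0.pkl","rb"));t,s=fs["top"],fs["side"]
for n,a,b,ta,tb in [("flange",(235,158,268,190),(306,176,336,198),(85,95,105),(90,110,130)),("hub",(355,232,382,256),(236,304,264,330),(55,65,75),(75,85,95))]:
  for i in range(3):
    A=blob(t,*a,ta[i]);B=blob(s,*b,tb[i]);print(n,A,B)
    for j in(0,1):print("  tri",tri(t,A[j],s,B[j]))
g=cv2.cvtColor(t["img"],cv2.COLOR_RGB2GRAY)
print(g[238:255,358:380]);print(g[162:185,240:262])
print(proj(t,[.6424,.1129,.13]),proj(s,[.6424,.1129,.13]),proj(t,[.6424,.1129,.178]),proj(s,[.6424,.1129,.178]))
E
```

```text
flange (array([250.13474589, 172.70033609]), array([250.125, 172.625]), array([20.75, 20.25])) (array([320.62578898, 189.51177073]), array([319.5  , 189.125]), array([19.  ,  9.75]))
  tri (array([0.6448336 , 0.11347956, 0.11283191]), np.float64(0.0016279340898798064))
  tri (array([0.64310124, 0.11334856, 0.11462795]), np.float64(0.001485435616988845))
flange (array([250.12982752, 172.65847238]), array([250.125, 172.5  ]), array([20.75, 20.5 ])) (array([319.25093723, 188.11027207]), array([319.375, 188.125]), array([20.25, 12.25]))
  tri (array([0.64220162, 0.11306703, 0.11833982]), np.float64(0.0015742752280034262))
  tri (array([0.64261624, 0.11309372, 0.11827818]), np.float64(0.001698929550867346))
flange (array([250.10260459, 172.65337862]), array([250. , 172.5]), array([21., 21.])) (array([319.2689171 , 187.99803164]), array([319.375, 188.   ]), array([20.75, 13.  ]))
  tri (array([0.64219309, 0.11312341, 0.11867422]), np.float64(0.001484870917763469))
  tri (array([0.64260844, 0.11344382, 0.1184482 ]), np.float64(0.0016370484918715362))
hub (array([367.74026088, 242.37103091])
[... 4150 characters left out ...]
57  49  53
   46  98 140 139]
 [140 138  75  51  50  51  52  53  51  48  44  46  51  86 100  71  52  47
   68 131 140 140]
 [139 140 122  92  50  42  47  53  48  48  51  44  51  81  91  63  44  74
  124 141 139 138]
 [143 141 138 129  92  59  48  47  51  50  48  53  49  64  62  38  74 122
  140 140 138 139]
 [140 141 139 139 129 114  91  54  46  43  46  44  44  74  71 113 122 140
  140 139 142 140]
 [142 140 140 140 137 139 131 115 113 113 114 112 112 122 122 142 141 137
  139 140 141 141]
 [142 143 141 140 141 138 139 140 139 141 142 141 140 141 141 139 139 141
  139 139 142 138]]
[249.9184585  172.04859625] [319.85695223 184.67306278] [248.74894242 168.53151073] [320.9184558  170.17315448]
```

```bash
cat >> h.py <<'E'
from scipy.spatial.transform import Rotation as Ro
def goto(p,yaw):
    s=telemetry.read_state();R=Ro.from_euler("xyz",s["ee_rot"])
    d=R.inv().apply(np.array(p)-s["tcp_pos"])
    w=(R.inv()*Ro.from_euler("xyz",[np.pi,0,yaw])).as_rotvec()
    print("at",np.round(s["tcp_pos"],4),np.round(s["ee_rot"],3),"shift",np.round(d,4),"rotvec",np.round(w,3),"t",round(s["t"],2),"w",round(s["grip_width"],4),s["finger_force"])
    return d,w
def plan(p,yaw,n):
    d,w=goto(p,yaw)   # equal rotation per row; shifts in turning tool frame
    r=w/n;print("rows",n,"turn",np.round(r,4))
    for i in range(n):
        # turn applied; shift given along the axes at row start
        print(np.round(Ro.from_rotvec(r*i).inv().apply(d/n),4).tolist())
E
python3 - <<'E'
from h import *
import pickle
fs=pickle.load(open("f0.pkl","rb"));t,s=fs["top"],fs["side"]
g=cv2.cvtColor(t["img"],cv2.COLOR_RGB2GRAY).astype(float)
sub=g[208:225,276:293];print(sub.astype(int))
yy,xx=np.nonzero((sub>60)&(np.hypot(*(np.mgrid[208:225,276:293]-np.array([216.,284])[:,None,None]))<7))
w=sub[yy,xx]-40;P=np.array([onz(t,u+276,v+208,.149)[:2] for u,v in zip(xx,yy)])
c=np.average(P,axis=0,weights=w);print("line centroid",c,"dir from axis",np.arctan2(*(c-[.5178,.0132])[::-1]))
U,S,V=np.linalg.svd((P-c)*np.sqrt(w)[:,None]);print("pca",S,np.arctan2(V[0,1],V[0,0]))
m=onz(t,235+242.5/5-.4,150+274/5-.4,.12)[:2];print("zero mark",m,np.arctan2(*(m-[.5178,.0132])[::-1]))
for a,b in[((364.0,250.),(239.6,313.6))]:
    print("screw top",onz(t,*a,.012),"side",onz(s,*b,.012))
plan([.515,.013,.23],.8,14)
E
```

```text
[[124  90  58  68  80  65  57  44  44  46  56  62  59  80  80  85 105]
 [ 94  78  67  55  52  35  24  23  10   8  12  30  45  57  81  80  82]
 [ 76  76  65  47  61  21  19  18  19  23  12  14  22  25  62  79  61]
 [ 80  69  36  39  81  64   4  16  16  20  21  23  15  16  27  61  69]
 [ 72  47  17  23  59  81  62  13  12  15  19  22  20  24  11  36  66]
 [ 59  26   7  10  22  59  82  65  20  21  18  12   9  22  14  22  50]
 [ 61  24  21  15   8  22  59  83  65   4  15  15  14  24  20  17  40]
 [ 49  13  22  23  19  20  21  59  62  17  14   1   9  21  20  10  23]
 [ 44  21  18  13  13   6  17  22  34  24  20  13  17  14  30  18  23]
 [ 51  21  21  21  22  16  10  13  23  18  27  12  25  12   8  17  33]
 [ 60  21  14  14  22  17  16  16  14   7   6  17  19  15  23  12  27]
 [ 75   4  12  20  19  18   7  22  16  10  16  21   8   8  12  11  52]
 [ 78  48  22  25  21  16  17  16  18  18  11  25  19  20  15  16  69]
 [ 77  70  31  20  22  12   8  22  20  18  18   5  10   4  26  35  78]
 [ 67  77  64  24  17  14  24  18  22  22  10  20   7  18  35  66  77]
 [ 70  79  79  62  38  26  16  18  
[... 204 characters left out ...]
1] -2.3304298882777537
zero mark [0.55147781 0.0165927 ] 0.10040119807274592
screw top [ 0.42838787 -0.2331607   0.012     ] side [ 0.42816963 -0.23671126  0.012     ]
at [ 0.221  -0.5031  0.2154] [-3.14  -0.     0.414] shift [ 0.4767 -0.3544 -0.0138] rotvec [-0.002 -0.001 -0.386] t 0.1 w 0.094 0.0
rows 14 turn [-0.0001 -0.     -0.0276]
[0.0341, -0.0253, -0.001]
[0.0347, -0.0244, -0.001]
[0.0354, -0.0234, -0.001]
[0.036, -0.0224, -0.001]
[0.0366, -0.0214, -0.001]
[0.0372, -0.0204, -0.001]
[0.0378, -0.0194, -0.001]
[0.0383, -0.0183, -0.001]
[0.0388, -0.0172, -0.001]
[0.0392, -0.0162, -0.001]
[0.0397, -0.0151, -0.001]
[0.0401, -0.014, -0.001]
[0.0404, -0.0129, -0.001]
[0.0408, -0.0118, -0.001]
```

Request:
carry_out:
  targets:
    - {"x": 0.034,"y": -0.0253,"z": -0.001}
    - {"x": 0.034,"y": -0.0253,"z": -0.001}
    - {"x": 0.034,"y": -0.0253,"z": -0.001}
    - {"x": 0.034,"y": -0.0253,"z": -0.001}
    - {"x": 0.034,"y": -0.0253,"z": -0.001}
    - {"x": 0.034,"y": -0.0253,"z": -0.001}
    - {"x": 0.034,"y": -0.0253,"z": -0.001}
    - {"x": 0.034,"y": -0.0253,"z": -0.001}
    - {"x": 0.034,"y": -0.0253,"z": -0.001}
    - {"x": 0.034,"y": -0.0253,"z": -0.001}
    - {"x": 0.034,"y": -0.0253,"z": -0.001}
    - {"x": 0.034,"y": -0.0253,"z": -0.001}
    - {"x": 0.034,"y": -0.0253,"z": -0.001}
    - {"x": 0.034,"y": -0.0253,"z": -0.001,"hand": 0.45}
    - {"wz": -0.13,"hand": 0.45}
    - {"wz": -0.13,"hand": 0.45}
    - {"wz": -0.13,"hand": 0.45}
    - {"hand": 0.45}
    - {"hand": 0.45}

```text
validation failed for argument at $.ta...
```

```bash
python3 - <<'E'
from h import *
goto([.517,.0132,.144],.81)
print(telemetry.read_state()["ft_force"])
f=grab("top");g=grab("side")
cv2.imwrite("pics/c1.png",np.vstack([np.hstack([crop(f,220,140,100,110,3.6)]),])if 0 else np.hstack([crop(f,220,130,100,120,4),crop(g,250,130,100,120,4)]))
E
```

```text
at [ 0.221  -0.5031  0.2154] [-3.14  -0.     0.414] shift [ 0.4786 -0.3536  0.0722] rotvec [-0.002 -0.001 -0.396] t 0.1 w 0.094 0.0
[-0.20200752  0.64204479  0.29184849]
```

View pics/c1.png

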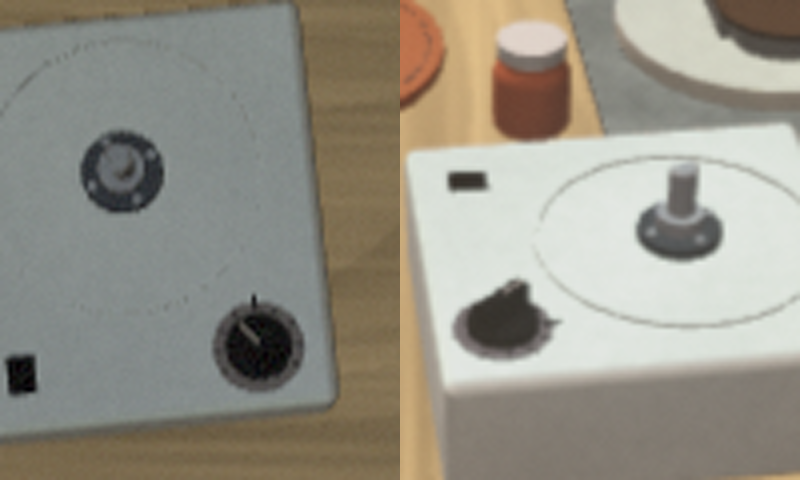

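The move was refused, probably because each row needs all seven keys. The picture shows the scene unchanged: the dial is at about (258,345) in the top crop with its line pointing up-left, and the spindle is at (120,168).

Request:
carry_out:
  targets:
    - {"wx": 0,"wy": 0,"wz": 0,"x": 0.034,"y": -0.0253,"z": -0.001,"hand": 1}
    - {"wx": 0,"wy": 0,"wz": 0,"x": 0.034,"y": -0.0253,"z": -0.001,"hand": 1}
    - {"wx": 0,"wy": 0,"wz": 0,"x": 0.034,"y": -0.0253,"z": -0.001,"hand": 1}
    - {"wx": 0,"wy": 0,"wz": 0,"x": 0.034,"y": -0.0253,"z": -0.001,"hand": 1}
    - {"wx": 0,"wy": 0,"wz": 0,"x": 0.034,"y": -0.0253,"z": -0.001,"hand": 1}
    - {"wx": 0,"wy": 0,"wz": 0,"x": 0.034,"y": -0.0253,"z": -0.001,"hand": 1}
    - {"wx": 0,"wy": 0,"wz": 0,"x": 0.034,"y": -0.0253,"z": -0.001,"hand": 1}
    - {"wx": 0,"wy": 0,"wz": 0,"x": 0.034,"y": -0.0253,"z": -0.001,"hand": 1}
    - {"wx": 0,"wy": 0,"wz": 0,"x": 0.034,"y": -0.0253,"z": -0.001,"hand": 1}
    - {"wx": 0,"wy": 0,"wz": 0,"x": 0.034,"y": -0.0253,"z": -0.001,"hand": 1}
    - {"wx": 0,"wy": 0,"wz": 0,"x": 0.034,"y": -0.0253,"z": -0.001,"hand": 0.45}
    - {"wx": 0,"wy": 0,"wz": 0,"x": 0.034,"y": -0.0253,"z": -0.001,"hand": 0.45}
    - {"wx": 0,"wy": 0,"wz": 0,"x": 0.034,"y": -0.0253,"z": -0.001,"hand": 0.45}
    - {"wx": 0,"wy": 0,"wz": 0,"x": 0.034,"y": -0.0253,"z": -0.001,"hand": 0.45}
    - {"wx": 0,"wy": 0,"wz": -0.13,"x": 0,"y": 0,"z": 0,"hand": 0.45}
    - {"wx": 0,"wy": 0,"wz": -0.13,"x": 0,"y": 0,"z": 0,"hand": 0.45}
    - {"wx": 0,"wy": 0,"wz": -0.13,"x": 0,"y": 0,"z": 0,"hand": 0.45}
    - {"wx": 0,"wy": 0,"wz": 0,"x": 0,"y": 0,"z": 0,"hand": 0.45}
    - {"wx": 0,"wy": 0,"wz": 0,"x": 0,"y": 0,"z": 0,"hand": 0.45}

```text
t: 2.58
tcp_pos: [0.5145, 0.0121, 0.2303]
ee_rot: [-3.142, 0.0, 0.802]
ft_force: [-0.8, -0.6, -0.3]
grip_width: 0.0423
finger_force: 0.0
```

```bash
python3 - <<'E'
from h import *
goto([.517,.0132,.144],.81)
print(telemetry.read_state()["ft_force"])
E
```

```text
at [0.5145 0.0121 0.2303] [-3.142  0.     0.802] shift [0.0026 0.001  0.0863] rotvec [-0.     0.    -0.008] t 2.58 w 0.0423 0.0
[-0.76553425 -0.62493746 -0.32626228]
```

Request:
carry_out:
  targets:
    - {"wx": 0,"wy": 0,"wz": 0,"x": 0.0025,"y": 0.001,"z": 0.03,"hand": 0.45}
    - {"wx": 0,"wy": 0,"wz": 0,"x": 0,"y": 0,"z": 0.03,"hand": 0.45}
    - {"wx": 0,"wy": 0,"wz": 0,"x": 0,"y": 0,"z": 0.016,"hand": 0.45}
    - {"wx": 0,"wy": 0,"wz": 0,"x": 0,"y": 0,"z": 0.01,"hand": 0.45}
    - {"wx": 0,"wy": 0,"wz": 0,"x": 0,"y": 0,"z": 0,"hand": 0}
    - {"wx": 0,"wy": 0,"wz": 0,"x": 0,"y": 0,"z": 0,"hand": 0}
    - {"wx": 0,"wy": 0,"wz": 0,"x": 0,"y": 0,"z": 0,"hand": 0}
    - {"wx": 0,"wy": 0,"wz": 0,"x": 0,"y": 0,"z": 0,"hand": 0}
    - {"wx": 0,"wy": 0,"wz": 0,"x": 0,"y": 0,"z": 0,"hand": 0}

```text
t: 3.7
tcp_pos: [0.5189, 0.0119, 0.1456]
ee_rot: [3.136, -0.002, 0.803]
ft_force: [3.6, -4.1, -0.1]
grip_width: 0.0119
finger_force: 30.0
```

```bash
python3 - <<'E'
from h import *
goto([.517,.0132,.144],.113)
print(telemetry.read_state()["ft_force"])
E
```

```text
at [0.5189 0.0119 0.1456] [ 3.136e+00 -2.000e-03  8.030e-01] shift [-0.0004 -0.0023  0.0016] rotvec [ 0.005 -0.004  0.69 ] t 3.7 w 0.0119 30.001341998577118
[ 3.58782135 -4.11142712 -0.06210934]
```

Request:
carry_out:
  targets:
    - {"wx": 0,"wy": 0,"wz": 0.1,"x": 0,"y": 0.002,"z": 0,"hand": 0}
    - {"wx": 0,"wy": 0,"wz": 0.12,"x": 0,"y": 0,"z": 0,"hand": 0}
    - {"wx": 0,"wy": 0,"wz": 0.12,"x": 0,"y": 0,"z": 0,"hand": 0}
    - {"wx": 0,"wy": 0,"wz": 0.12,"x": 0,"y": 0,"z": 0,"hand": 0}
    - {"wx": 0,"wy": 0,"wz": 0.12,"x": 0,"y": 0,"z": 0,"hand": 0}
    - {"wx": 0,"wy": 0,"wz": 0.11,"x": 0,"y": 0,"z": 0,"hand": 0}
    - {"wx": 0,"wy": 0,"wz": 0,"x": 0,"y": 0,"z": 0,"hand": 0}
    - {"wx": 0,"wy": 0,"wz": 0,"x": 0,"y": 0,"z": 0,"hand": 0}

```text
t: 4.7
tcp_pos: [0.5198, 0.0103, 0.1456]
ee_rot: [3.138, -0.003, 0.115]
ft_force: [2.4, -5.3, 1.2]
grip_width: 0.0118
finger_force: 30.0
```

```bash
python3 - <<'E'
from h import *
goto([.517,.0132,.144],.113)
print(telemetry.read_state()["ft_force"])
E
```

```text
at [0.5198 0.0103 0.1456] [ 3.138e+00 -3.000e-03  1.150e-01] shift [-0.0024 -0.0033  0.0016] rotvec [ 0.004 -0.003  0.002] t 4.7 w 0.0118 30.000766217708588
[ 2.42880727 -5.31937851  1.24295192]
```

Request:
carry_out:
  targets:
    - {"wx": 0,"wy": 0,"wz": 0,"x": 0,"y": 0,"z": 0,"hand": 0.4}
    - {"wx": 0,"wy": 0,"wz": 0,"x": 0,"y": 0,"z": 0,"hand": 0.4}
    - {"wx": 0,"wy": 0,"wz": 0,"x": 0,"y": 0,"z": 0,"hand": 0.4}
    - {"wx": 0,"wy": 0,"wz": 0,"x": 0,"y": 0,"z": -0.03,"hand": 0.4}
    - {"wx": 0,"wy": 0,"wz": 0,"x": 0,"y": 0,"z": -0.04,"hand": 0.5}
    - {"wx": 0,"wy": 0,"wz": 0,"x": 0,"y": 0,"z": -0.02,"hand": 0.5}
    - {"wx": 0,"wy": 0,"wz": -0.13,"x": 0,"y": 0,"z": 0,"hand": 0.5}
    - {"wx": 0,"wy": 0,"wz": -0.13,"x": 0,"y": 0,"z": 0,"hand": 0.5}
    - {"wx": 0,"wy": 0,"wz": -0.13,"x": 0,"y": 0,"z": 0,"hand": 0.5}
    - {"wx": 0,"wy": 0,"wz": -0.13,"x": 0,"y": 0,"z": 0,"hand": 0.5}
    - {"wx": 0,"wy": 0,"wz": 0,"x": 0,"y": 0,"z": 0,"hand": 0.5}

```text
t: 6.08
tcp_pos: [0.5183, 0.0121, 0.2343]
ee_rot: [-3.141, 0.0, 0.633]
ft_force: [0.1, -0.7, 0.0]
grip_width: 0.0471
finger_force: 0.0
```

```bash
python3 - <<'E'
from h import *
goto([.6425,.110,.23],.64)
print(telemetry.read_state()["ft_force"])
E
```

```text
at [0.5183 0.0121 0.2343] [-3.141  0.     0.633] shift [ 0.1581 -0.0055  0.0042] rotvec [-0.     0.    -0.007] t 6.08 w 0.0471 0.0
[ 0.05834194 -0.69126314  0.04282981]
```

Request:
carry_out:
  targets:
    - {"wx": 0,"wy": 0,"wz": 0,"x": 0.04,"y": -0.0014,"z": 0.001,"hand": 0.5}
    - {"wx": 0,"wy": 0,"wz": 0,"x": 0.04,"y": -0.0014,"z": 0.001,"hand": 0.5}
    - {"wx": 0,"wy": 0,"wz": 0,"x": 0.04,"y": -0.0014,"z": 0.001,"hand": 0.5}
    - {"wx": 0,"wy": 0,"wz": 0,"x": 0.038,"y": -0.0014,"z": 0.001,"hand": 0.5}
    - {"wx": 0,"wy": 0,"wz": 0,"x": 0,"y": 0,"z": 0,"hand": 0.5}
    - {"wx": 0,"wy": 0,"wz": 0,"x": 0,"y": 0,"z": 0,"hand": 0.5}

```text
t: 6.82
tcp_pos: [0.642, 0.1096, 0.2302]
ee_rot: [-3.141, 0.001, 0.633]
ft_force: [0.1, 0.5, 0.3]
grip_width: 0.0471
finger_force: 0.0
```

```bash
python3 - <<'E'
from h import *
goto([.6425,.110,.160],.64)
f=grab("top");g=grab("side")
cv2.imwrite("pics/c2.png",np.hstack([crop(f,220,130,100,120,4),crop(g,250,130,100,120,4)]))
E
```

```text
at [0.642  0.1096 0.2302] [-3.141e+00  1.000e-03  6.330e-01] shift [0.0007 0.     0.0702] rotvec [-0.     0.001 -0.007] t 6.83 w 0.0471 0.0
```

View pics/c2.png

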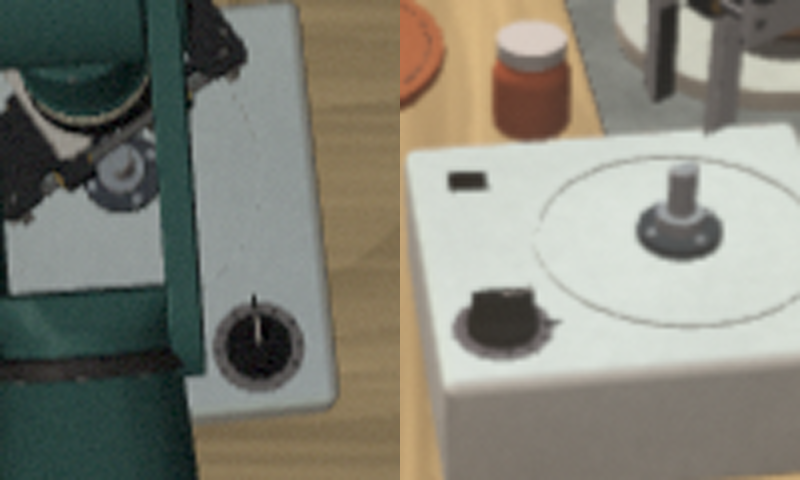

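The dial's white line (256,325 in the crop) now points at the zero mark (254,300). Next I go down to feel the spindle.

Request:
carry_out:
  targets:
    - {"wx": 0,"wy": 0,"wz": 0,"x": 0.0006,"y": 0,"z": 0.03,"hand": 0.5}
    - {"wx": 0,"wy": 0,"wz": 0,"x": 0,"y": 0,"z": 0.03,"hand": 0.5}
    - {"wx": 0,"wy": 0,"wz": 0,"x": 0,"y": 0,"z": 0.01,"hand": 0.5}
    - {"wx": 0,"wy": 0,"wz": 0,"x": 0,"y": 0,"z": 0,"hand": 0.3}
    - {"wx": 0,"wy": 0,"wz": 0,"x": 0,"y": 0,"z": 0,"hand": 0}
    - {"wx": 0,"wy": 0,"wz": 0,"x": 0,"y": 0,"z": 0,"hand": 0}
    - {"wx": 0,"wy": 0,"wz": 0,"x": 0,"y": 0,"z": 0,"hand": 0}
    - {"wx": 0,"wy": 0,"wz": 0,"x": 0,"y": 0,"z": 0,"hand": 0}

```text
t: 7.92
tcp_pos: [0.6441, 0.1096, 0.1621]
ee_rot: [3.139, -0.002, 0.633]
ft_force: [1.9, -2.2, 3.2]
grip_width: 0.0166
finger_force: 29.4
```

```bash
python3 - <<'E'
from h import *
goto([.6425,.110,.160],.64)
s=telemetry.read_state();print(s["ft_force"],s["torque"])
E
```

```text
at [0.6441 0.1096 0.1621] [ 3.139e+00 -2.000e-03  6.330e-01] shift [-0.0011 -0.0013  0.0021] rotvec [ 0.003 -0.002 -0.007] t 7.92 w 0.0166 29.446287238388322
[ 1.85101878 -2.20870247  3.22097993] [-0.41041105 -0.37150473 -0.06296786]
```

Request:
carry_out:
  targets:
    - {"wx": 0,"wy": 0,"wz": -0.1,"x": 0.0002,"y": 0,"z": 0,"hand": 0}
    - {"wx": 0,"wy": 0,"wz": -0.1,"x": 0.0002,"y": 0,"z": 0,"hand": 0}
    - {"wx": 0,"wy": 0,"wz": -0.1,"x": 0.0002,"y": 0,"z": 0,"hand": 0}
    - {"wx": 0,"wy": 0,"wz": -0.1,"x": 0.0002,"y": 0,"z": 0,"hand": 0}
    - {"wx": 0,"wy": 0,"wz": -0.1,"x": 0.0002,"y": 0,"z": 0,"hand": 0}

```text
t: 8.55
tcp_pos: [0.6438, 0.1108, 0.1621]
ee_rot: [3.14, -0.0, 1.137]
ft_force: [-0.6, -2.5, 4.5]
grip_width: 0.0165
finger_force: 29.5
```

```bash
python3 - <<'E'
from h import *
goto([.6425,.110,.160],1.686)
s=telemetry.read_state();print(s["ft_force"],s["torque"])
E
```

```text
at [0.6438 0.1108 0.1621] [ 3.14  -0.     1.137] shift [-0.0013 -0.0009  0.0021] rotvec [ 0.002  0.    -0.549] t 8.55 w 0.0165 29.5300910739752
[-0.5689147  -2.51928337  4.54468586] [-0.30124205  0.06833042 -0.07255409]
```

Request:
carry_out:
  targets:
    - {"wx": 0,"wy": 0,"wz": -0.11,"x": 0.0002,"y": 0,"z": 0,"hand": 0}
    - {"wx": 0,"wy": 0,"wz": -0.11,"x": 0.0002,"y": 0,"z": 0,"hand": 0}
    - {"wx": 0,"wy": 0,"wz": -0.11,"x": 0.0002,"y": 0,"z": 0,"hand": 0}
    - {"wx": 0,"wy": 0,"wz": -0.11,"x": 0.0002,"y": 0,"z": 0,"hand": 0}
    - {"wx": 0,"wy": 0,"wz": -0.11,"x": 0.0002,"y": 0,"z": 0,"hand": 0}
    - {"wx": 0,"wy": 0,"wz": 0,"x": 0,"y": 0,"z": 0,"hand": 0}
    - {"wx": 0,"wy": 0,"wz": 0,"x": 0,"y": 0,"z": 0,"hand": 0}
    - {"wx": 0,"wy": 0,"wz": 0,"x": 0,"y": 0,"z": 0,"hand": 0}

```text
t: 9.55
tcp_pos: [0.6429, 0.1118, 0.162]
ee_rot: [-3.14, 0.0, 1.684]
ft_force: [-3.8, -1.6, 5.4]
grip_width: 0.0166
finger_force: 29.0
```

```bash
python3 - <<'E'
from h import *
goto([.6425,.110,.160],1.686)
s=telemetry.read_state();print(s["ft_force"],s["torque"])
E
```

```text
at [0.6429 0.1118 0.162 ] [-3.14   0.     1.684] shift [-0.0018 -0.0006  0.002 ] rotvec [-0.001  0.    -0.002] t 9.55 w 0.0166 29.000665575731546
[-3.78214677 -1.6300696   5.42811524] [-0.36861399  0.4164189  -0.01077893]
```

Request:
carry_out:
  targets:
    - {"wx": 0,"wy": 0,"wz": 0,"x": 0,"y": 0,"z": 0,"hand": 0.5}
    - {"wx": 0,"wy": 0,"wz": 0,"x": 0,"y": 0,"z": 0,"hand": 0.5}
    - {"wx": 0,"wy": 0,"wz": 0,"x": 0,"y": 0,"z": 0,"hand": 0.5}
    - {"wx": 0,"wy": 0,"wz": 0,"x": 0,"y": 0,"z": -0.03,"hand": 0.5}
    - {"wx": 0,"wy": 0,"wz": 0,"x": 0,"y": 0,"z": -0.05,"hand": 0.5}
    - {"wx": 0,"wy": 0,"wz": 0,"x": 0,"y": 0,"z": -0.01,"hand": 0.8}
    - {"wx": 0,"wy": 0,"wz": 0,"x": -0.042,"y": -0.029,"z": 0,"hand": 0.8}
    - {"wx": 0,"wy": 0,"wz": 0,"x": -0.042,"y": -0.029,"z": 0,"hand": 0.8}
    - {"wx": 0,"wy": 0,"wz": 0,"x": -0.042,"y": -0.029,"z": 0,"hand": 0.8}
    - {"wx": 0,"wy": 0,"wz": 0,"x": -0.042,"y": -0.029,"z": 0,"hand": 0.8}
    - {"wx": 0,"wy": 0,"wz": 0,"x": -0.042,"y": -0.029,"z": 0,"hand": 0.8}
    - {"wx": 0,"wy": 0,"wz": 0,"x": 0,"y": 0,"z": 0,"hand": 0.8}
    - {"wx": 0,"wy": 0,"wz": 0,"x": 0,"y": 0,"z": 0,"hand": 0.8}

```text
t: 11.18
tcp_pos: [0.5233, -0.1126, 0.2496]
ee_rot: [-3.141, -0.001, 1.684]
ft_force: [0.0, 0.4, 0.1]
grip_width: 0.0751
finger_force: 0.0
```

```bash
python3 - <<'E'
from h import *
f=grab("top");g=grab("side")
W=np.zeros((600,800,3),np.uint8)
a=crop(f,235,155,40,40,10);W[:400,:400]=a;b=crop(g,300,160,40,40,10);W[:400,400:]=b
a=crop(f,350,230,32,25,8);W[400:,:256]=a;b=crop(g,225,295,50,25,8);W[400:,400:]=b
cv2.imwrite("pics/c3.png",W)
A=blob(f,355,232,382,256,65);B=blob(g,236,304,264,330,85);print(A,B,tri(f,A[0],g,B[0]))
for z in(.012,.018,.024):print(z,onz(f,*A[0],z))
goto([.4515,-.248,.2],2.70)
E
```

```text
(array([363.71600507, 242.51415961]), array([364.875, 243.5  ]), array([20.75, 24.  ])) (array([249.43810039, 318.5585704 ]), array([249.5 , 318.25]), array([17.5, 19. ])) (array([ 0.4513805 , -0.2360392 , -0.00754575]), np.float64(0.0018838458933356102))
0.012 [ 0.45128095 -0.23246401  0.012     ]
0.018 [ 0.4509626  -0.23139617  0.018     ]
0.024 [ 0.45064425 -0.23032834  0.024     ]
at [ 0.5238 -0.112   0.2498] [-3.141e+00 -1.000e-03  1.685e+00] shift [-0.1269 -0.0873  0.0498] rotvec [-0.000e+00 -1.000e-03 -1.015e+00] t 11.28 w 0.0754 0.0
```

View pics/c3.png

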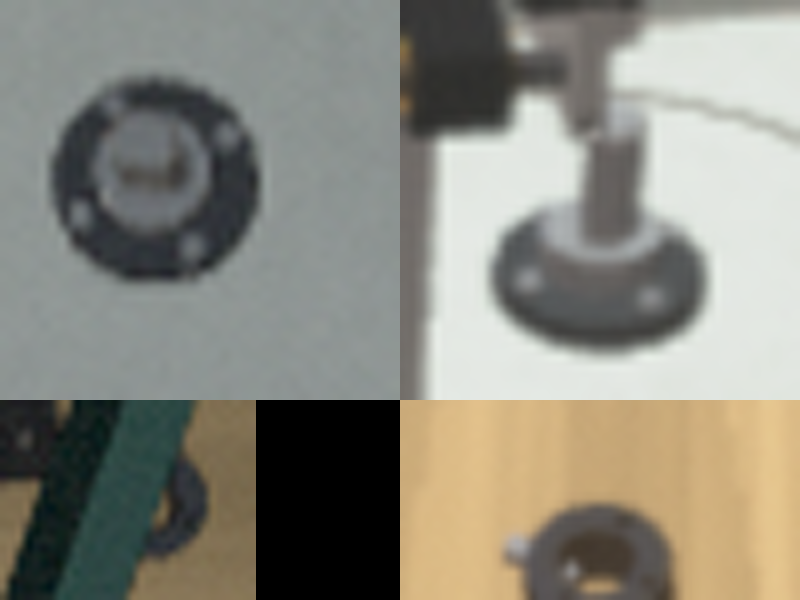

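The band below the spindle top (115–180,175 in the crop) lies across the front, so the flat faces the front. The hub is where it was, with its screw towards the robot. Next I move above the hub.

Request:
carry_out:
  targets:
    - {"wx": 0,"wy": 0,"wz": 0,"x": -0.0318,"y": -0.0218,"z": 0,"hand": 0.8}
    - {"wx": 0,"wy": 0,"wz": 0,"x": -0.0318,"y": -0.0218,"z": 0,"hand": 0.8}
    - {"wx": 0,"wy": 0,"wz": 0,"x": -0.0318,"y": -0.0218,"z": 0.02,"hand": 0.8}
    - {"wx": 0,"wy": 0,"wz": 0,"x": -0.0318,"y": -0.0218,"z": 0.03,"hand": 0.8}
    - {"wx": 0,"wy": 0,"wz": -0.169,"x": 0,"y": 0,"z": 0,"hand": 0.8}
    - {"wx": 0,"wy": 0,"wz": -0.169,"x": 0,"y": 0,"z": 0,"hand": 0.8}
    - {"wx": 0,"wy": 0,"wz": -0.169,"x": 0,"y": 0,"z": 0,"hand": 0.8}
    - {"wx": 0,"wy": 0,"wz": -0.169,"x": 0,"y": 0,"z": 0,"hand": 0.8}
    - {"wx": 0,"wy": 0,"wz": -0.169,"x": 0,"y": 0,"z": 0,"hand": 0.8}
    - {"wx": 0,"wy": 0,"wz": -0.17,"x": 0,"y": 0,"z": 0,"hand": 0.8}
    - {"wx": 0,"wy": 0,"wz": 0,"x": 0,"y": 0,"z": 0,"hand": 0.8}
    - {"wx": 0,"wy": 0,"wz": 0,"x": 0,"y": 0,"z": 0,"hand": 0.8}

```text
t: 12.78
tcp_pos: [0.4516, -0.2487, 0.2003]
ee_rot: [3.142, -0.0, 2.698]
ft_force: [0.3, -0.1, -0.6]
grip_width: 0.0751
finger_force: 0.0
```

```bash
python3 - <<'E'
from h import *
goto([.4515,-.248,.016],2.70)
E
```

```text
at [ 0.4516 -0.2487  0.2003] [ 3.142 -0.     2.698] shift [0.0003 0.0006 0.1843] rotvec [ 0.    -0.    -0.002] t 12.78 w 0.0751 0.0
```

Request:
carry_out:
  targets:
    - {"wx": 0,"wy": 0,"wz": 0,"x": 0,"y": 0.0006,"z": 0.045,"hand": 0.8}
    - {"wx": 0,"wy": 0,"wz": 0,"x": 0,"y": 0,"z": 0.045,"hand": 0.8}
    - {"wx": 0,"wy": 0,"wz": 0,"x": 0,"y": 0,"z": 0.045,"hand": 0.8}
    - {"wx": 0,"wy": 0,"wz": 0,"x": 0,"y": 0,"z": 0.03,"hand": 0.8}
    - {"wx": 0,"wy": 0,"wz": 0,"x": 0,"y": 0,"z": 0.018,"hand": 0.8}
    - {"wx": 0,"wy": 0,"wz": 0,"x": 0,"y": 0,"z": 0,"hand": 0.8}
    - {"wx": 0,"wy": 0,"wz": 0,"x": 0,"y": 0,"z": 0,"hand": 0.6}
    - {"wx": 0,"wy": 0,"wz": 0,"x": 0,"y": 0,"z": 0,"hand": 0.5}
    - {"wx": 0,"wy": 0,"wz": 0,"x": 0,"y": 0,"z": 0,"hand": 0.3}
    - {"wx": 0,"wy": 0,"wz": 0,"x": 0,"y": 0,"z": 0,"hand": 0.3}
    - {"wx": 0,"wy": 0,"wz": 0,"x": 0,"y": 0,"z": 0,"hand": 0}
    - {"wx": 0,"wy": 0,"wz": 0,"x": 0,"y": 0,"z": 0,"hand": 0}
    - {"wx": 0,"wy": 0,"wz": 0,"x": 0,"y": 0,"z": 0,"hand": 0}

```text
t: 14.4
tcp_pos: [0.4519, -0.2489, 0.0183]
ee_rot: [3.142, 0.001, 2.699]
ft_force: [0.1, 1.5, 5.6]
grip_width: 0.0434
finger_force: 30.0
```

```bash
python3 - <<'E'
from h import *
goto([.4515,-.248,.016],2.70)
print(telemetry.read_state()["ft_force"])
E
```

```text
at [ 0.4519 -0.2489  0.0183] [3.142e+00 1.000e-03 2.699e+00] shift [0.0008 0.0006 0.0023] rotvec [ 0.     0.001 -0.001] t 14.4 w 0.0434 30.00119840260595
[0.06270218 1.51905889 5.57104471]
```

Request:
carry_out:
  targets:
    - {"wx": 0,"wy": 0,"wz": 0,"x": 0,"y": 0,"z": -0.02,"hand": 0}
    - {"wx": 0,"wy": 0,"wz": 0,"x": 0,"y": 0,"z": -0.04,"hand": 0}
    - {"wx": 0,"wy": 0,"wz": 0,"x": 0,"y": 0,"z": -0.05,"hand": 0}
    - {"wx": 0,"wy": 0,"wz": 0,"x": 0,"y": 0,"z": -0.05,"hand": 0}
    - {"wx": 0,"wy": 0,"wz": 0,"x": 0,"y": 0,"z": -0.05,"hand": 0}
    - {"wx": 0,"wy": 0,"wz": 0,"x": 0,"y": 0,"z": -0.02,"hand": 0}
    - {"wx": 0,"wy": 0,"wz": 0,"x": 0,"y": 0,"z": 0,"hand": 0}
    - {"wx": 0,"wy": 0,"wz": 0,"x": 0,"y": 0,"z": 0,"hand": 0}

```text
t: 15.4
tcp_pos: [0.4505, -0.2483, 0.2448]
ee_rot: [3.141, -0.004, 2.699]
ft_force: [-0.4, -0.5, -3.1]
grip_width: 0.0437
finger_force: 30.0
```

```bash
python3 - <<'E'
from h import *
s=telemetry.read_state();print(s["ft_force"],s["torque"])
goto([.6411,.1099,.25],.115+np.pi)
f=grab("top");g=grab("side")
p=s["tcp_pos"];print(proj(f,p),proj(g,p))
u,v=proj(g,p).astype(int);a,b=proj(f,p).astype(int)
cv2.imwrite("pics/c4.png",np.hstack([crop(f,a-30,b-35,60,70,6.6),crop(g,u-30,v-35,60,70,6.6)]))
E
```

```text
[-0.40409487 -0.46290975 -3.06592433] [ 0.05659139 -0.16115224 -0.03890639]
at [ 0.4505 -0.2483  0.2448] [ 3.141 -0.004  2.699] shift [-0.0186  0.4053 -0.0051] rotvec [ 0.002 -0.004 -0.558] t 15.4 w 0.0437 29.998762048780918
[386.01979087 238.29165761] [244.89828317 243.28040971]
```

View pics/c4.png

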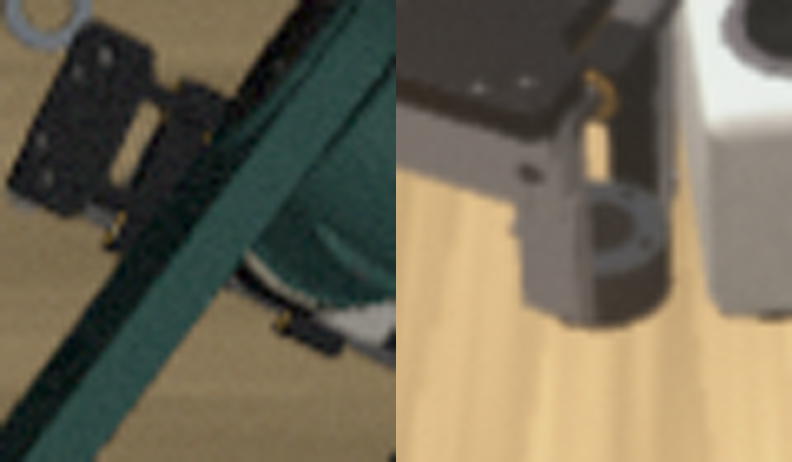

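The side crop shows the hub held between the fingers. Its right edge is near column 256, and its centre seems 1–2 px to the +x side of the TCP. I'll measure that over the spindle.

Request:
carry_out:
  targets:
    - {"wx": 0,"wy": 0,"wz": 0,"x": -0.002,"y": 0.03,"z": 0,"hand": 0}
    - {"wx": 0,"wy": 0,"wz": 0,"x": -0.002,"y": 0.047,"z": 0,"hand": 0}
    - {"wx": 0,"wy": 0,"wz": 0,"x": -0.002,"y": 0.047,"z": 0,"hand": 0}
    - {"wx": 0,"wy": 0,"wz": 0,"x": -0.002,"y": 0.047,"z": 0,"hand": 0}
    - {"wx": 0,"wy": 0,"wz": 0,"x": -0.002,"y": 0.047,"z": 0,"hand": 0}
    - {"wx": 0,"wy": 0,"wz": 0,"x": -0.002,"y": 0.047,"z": 0,"hand": 0}
    - {"wx": 0,"wy": 0,"wz": 0,"x": -0.002,"y": 0.047,"z": 0,"hand": 0}
    - {"wx": 0,"wy": 0,"wz": 0,"x": -0.002,"y": 0.047,"z": 0,"hand": 0}
    - {"wx": 0,"wy": 0,"wz": 0,"x": -0.002,"y": 0.046,"z": 0,"hand": 0}
    - {"wx": 0,"wy": 0,"wz": -0.14,"x": 0,"y": 0,"z": 0,"hand": 0}
    - {"wx": 0,"wy": 0,"wz": -0.14,"x": 0,"y": 0,"z": 0,"hand": 0}
    - {"wx": 0,"wy": 0,"wz": -0.14,"x": 0,"y": 0,"z": 0,"hand": 0}
    - {"wx": 0,"wy": 0,"wz": -0.14,"x": 0,"y": 0,"z": 0,"hand": 0}
    - {"wx": 0,"wy": 0,"wz": 0,"x": 0,"y": 0,"z": 0,"hand": 0}
    - {"wx": 0,"wy": 0,"wz": 0,"x": 0,"y": 0,"z": 0,"hand": 0}

```text
t: 17.38
tcp_pos: [0.6409, 0.1094, 0.2463]
ee_rot: [-3.142, -0.002, -3.026]
ft_force: [0.1, 0.1, -2.7]
grip_width: 0.044
finger_force: 30.0
```

```bash
python3 - <<'E'
from h import *
s=telemetry.read_state();p=s["tcp_pos"];print(s["ft_force"])
goto([.6411,.1099,.215],.115+np.pi)
f=grab("top");g=grab("side")
print("tcp",proj(g,p),"hub centre",proj(g,p-[0,0,.006]))
cv2.imwrite("pics/c5.png",np.hstack([crop(f,220,130,50,70,8),crop(g,295,130,50,70,8)]))
E
```

```text
[ 0.05785646  0.07789043 -2.65432266]
at [0.6409 0.1094 0.2463] [-3.142e+00 -2.000e-03 -3.026e+00] shift [-0.0003  0.0004  0.0313] rotvec [-0.    -0.002  0.   ] t 17.38 w 0.044 29.998726244084537
tcp [322.08019005 148.97994122] hub centre [321.93604392 150.96544725]
```

View pics/c5.png

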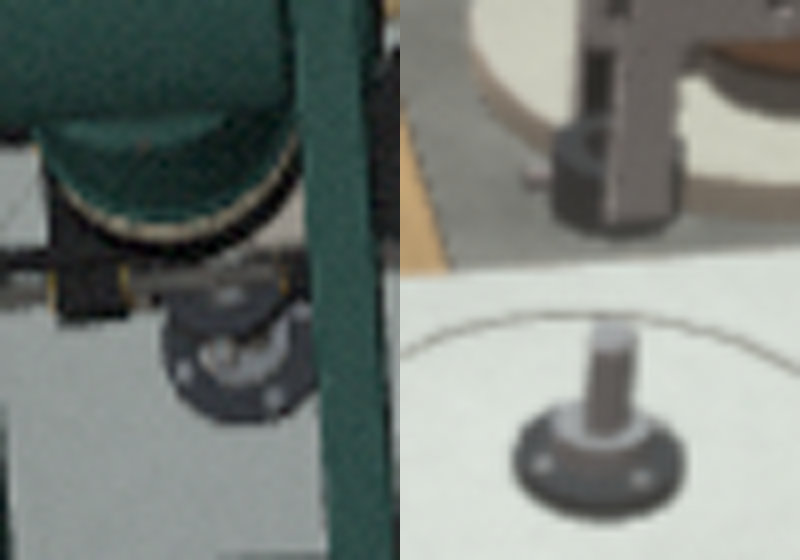

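Hub in the side crop: edges at columns about 552 and 684, screw at (535,178). Spindle: columns 593–640. I'll measure these edges at sub-pixel level.

```bash
python3 - <<'E'
from h import *
g=grab("side");G=cv2.GaussianBlur(cv2.cvtColor(g["img"],cv2.COLOR_RGB2GRAY),(1,3),0).astype(float)
print(G[144:160,310:335].astype(int))
def edge(row,a,b):
    x=np.arange(a,b,.05);y=np.interp(x,np.arange(560),row);d=np.gradient(y);i=np.abs(d)>=.5*np.abs(d).max();return np.average(x[i],weights=np.abs(d[i]))
for v in range(149,158):print("hub",v,edge(G[v],311,318),edge(G[v],327,334))
for v in range(171,184):
    a,b=edge(G[v],315,321),edge(G[v],322,328);print("sp",v,a,b,(a+b)/2)
for z in(.145,.16,.178):print(z,proj(g,[.6411,.1099,z]))
for z in(.228,.24,.252):print(z,proj(g,[.6409,.1094,z]),"L/R",proj(g,[.6189,.1094,z])[0],proj(g,[.6629,.1094,z])[0])
E
```

```text
[[124 139 159 175 184 174 130  84  65  66  72  90 109 100  99  98  99  99
  103 136 189 199 200 201 200]
 [112 118 128 142 152 138 101  78  71  69  75  95 109 101  98  99  99  99
  106 141 191 200 200 200 200]
 [111 110 111 115 112  99  82  75  68  62  69  93 108 101  98  99 100  99
  106 134 178 198 200 200 200]
 [118 110 108 103  89  80  77  73  62  55  66  93 105 100  98  99  99  99
  102 114 155 196 201 201 201]
 [129 120 114 103  81  77  77  74  64  57  69  97 103 100  99  99  99  99
   99 100 137 194 201 201 201]
 [134 134 128 113  77  73  76  76  71  65  76 102 103 100 100  99  99  99
   96  93 130 192 198 200 200]
 [128 139 138 123  74  65  70  73  74  73  84 106 102 100 100 100  99  98
   93  84 120 182 190 194 195]
 [115 126 129 116  71  59  62  64  68  71  85 108  99 100  99  99 100  98
   91  75 105 156 165 171 175]
 [106 107 108  98  67  56  56  57  59  62  81 110  97 100  99 100 101 100
   90  70  92 125 131 137 142]
 [109 104 102  89  64  56  55  55  54  58  80 113  99 100 100 100 101 100
   91  69  88 109 113 114 118]
 [117 115 112  96  63  57  55  55  55  59  84 119 
[... 1411 characters left out ...]
8056104005
sp 178 317.8870808678505 323.85686178062 320.87197132423523
sp 179 317.8414071510961 323.8211548288199 320.83128098995803
sp 180 317.5010869565221 323.8322440087149 320.6666654826185
sp 181 317.501571338781 323.84820846905563 320.6748899039183
sp 182 317.50165672630914 323.498161764706 320.4999092455076
sp 183 317.5023006134972 324.5662721893495 321.03428640142334
0.145 [319.8151219  180.84527327]
0.16 [320.14418578 176.31761353]
0.178 [320.54558172 170.79472164]
0.228 [321.64227752 155.01939008] L/R 313.3062084116989 329.9711195327918
0.24 [321.9278145 151.0863767] L/R 313.54018311627357 330.30812903414176
0.252 [322.21691289 147.10430809] L/R 313.7770773947676 330.64934010286765
```

Request:
carry_out:
  targets:
    - {"wx": 0,"wy": 0,"wz": 0,"x": -0.0003,"y": 0.0004,"z": 0.025,"hand": 0}
    - {"wx": 0,"wy": 0,"wz": 0,"x": 0,"y": 0,"z": 0.02,"hand": 0}
    - {"wx": 0,"wy": 0,"wz": 0,"x": 0,"y": 0,"z": 0.004,"hand": 0}
    - {"wx": 0,"wy": 0,"wz": 0,"x": 0,"y": 0,"z": 0.003,"hand": 0}
    - {"wx": 0,"wy": 0,"wz": 0,"x": 0,"y": 0,"z": 0.003,"hand": 0}
    - {"wx": 0,"wy": 0,"wz": 0,"x": 0,"y": 0,"z": 0.002,"hand": 0}
    - {"wx": 0,"wy": 0,"wz": 0,"x": 0,"y": 0,"z": 0,"hand": 0}

```text
t: 18.4
tcp_pos: [0.6415, 0.11, 0.1907]
ee_rot: [-3.141, 0.0, -3.024]
ft_force: [1.2, -0.2, -3.3]
grip_width: 0.0433
finger_force: 30.0
```

```bash
python3 - <<'E'
from h import *
s=telemetry.read_state();print(s["ft_force"],s["torque"])
goto([.6411,.1099,.1603],.115+np.pi)
E
```

```text
[ 1.17141059 -0.1620229  -3.267887  ] [ 0.05124533 -0.12473649  0.03901005]
at [0.6415 0.11   0.1907] [-3.141  0.    -3.024] shift [ 0.0004 -0.      0.0304] rotvec [-0.     0.     0.002] t 18.4 w 0.0433 29.998685871250927
```

Request:
carry_out:
  targets:
    - {"wx": 0,"wy": 0,"wz": 0,"x": 0,"y": 0,"z": 0.004,"hand": 0}
    - {"wx": 0,"wy": 0,"wz": 0,"x": 0,"y": 0,"z": 0.004,"hand": 0}
    - {"wx": 0,"wy": 0,"wz": 0,"x": 0,"y": 0,"z": 0.004,"hand": 0}
    - {"wx": 0,"wy": 0,"wz": 0,"x": 0,"y": 0,"z": 0,"hand": 0}

```text
t: 18.9
tcp_pos: [0.6411, 0.1099, 0.1777]
ee_rot: [-3.142, -0.001, -3.024]
ft_force: [-0.7, -0.3, -3.0]
grip_width: 0.0438
finger_force: 30.0
```

```bash
python3 - <<'E'
from h import *
s=telemetry.read_state();print(s["ft_force"],s["torque"])
goto([.6411,.1099,.1603],.115+np.pi)
E
```

```text
[-0.67949981 -0.34468478 -2.97126548] [ 0.06932699 -0.07975489  0.01520414]
at [0.6411 0.1099 0.1777] [-3.142e+00 -1.000e-03 -3.024e+00] shift [ 0.     -0.      0.0174] rotvec [-0.    -0.001  0.002] t 18.9 w 0.0438 29.998590261675417
```

Request:
carry_out:
  targets:
    - {"wx": 0,"wy": 0,"wz": 0,"x": 0,"y": 0,"z": 0.004,"hand": 0}
    - {"wx": 0,"wy": 0,"wz": 0,"x": 0,"y": 0,"z": 0.004,"hand": 0}
    - {"wx": 0,"wy": 0,"wz": 0,"x": 0,"y": 0,"z": 0.004,"hand": 0}
    - {"wx": 0,"wy": 0,"wz": 0,"x": 0,"y": 0,"z": 0.003,"hand": 0}
    - {"wx": 0,"wy": 0,"wz": 0,"x": 0,"y": 0,"z": 0,"hand": 0}
    - {"wx": 0,"wy": 0,"wz": 0,"x": 0,"y": 0,"z": 0,"hand": 0}

```text
t: 19.65
tcp_pos: [0.6415, 0.1099, 0.1636]
ee_rot: [-3.141, 0.0, -3.024]
ft_force: [-0.7, 0.4, -2.6]
grip_width: 0.043
finger_force: 30.0
```

```bash
python3 - <<'E'
from h import *
s=telemetry.read_state();print(s["ft_force"],s["torque"])
goto([.6411,.1099,.1603],.115+np.pi)
E
```

```text
[-0.74128533  0.44481679 -2.64276603] [ 0.08130126 -0.11460913  0.01707867]
at [0.6415 0.1099 0.1636] [-3.141  0.    -3.024] shift [0.0004 0.     0.0033] rotvec [-0.     0.     0.002] t 19.65 w 0.043 29.99869665596634
```

Request:
carry_out:
  targets:
    - {"wx": 0,"wy": 0,"wz": 0,"x": 0,"y": 0,"z": 0.001,"hand": 0}
    - {"wx": 0,"wy": 0,"wz": 0,"x": 0,"y": 0,"z": 0.001,"hand": 0}
    - {"wx": 0,"wy": 0,"wz": 0,"x": 0,"y": 0,"z": 0.001,"hand": 0}
    - {"wx": 0,"wy": 0,"wz": 0,"x": 0,"y": 0,"z": 0.001,"hand": 0}
    - {"wx": 0,"wy": 0,"wz": 0,"x": 0,"y": 0,"z": 0,"hand": 0}
    - {"wx": 0,"wy": 0,"wz": 0,"x": 0,"y": 0,"z": 0,"hand": 0}

```text
t: 20.4
tcp_pos: [0.6414, 0.1099, 0.1604]
ee_rot: [-3.141, 0.001, -3.024]
ft_force: [-2.5, -0.7, 2.2]
grip_width: 0.0436
finger_force: 30.0
```

```bash
python3 - <<'E'
from h import *
s=telemetry.read_state();print(s["ft_force"],s["torque"])
goto([.6411,.1099,.1603],.115+np.pi)
E
```

```text
[-2.5441781  -0.69137746  2.21377337] [ 0.04382661  0.35263264 -0.01113833]
at [0.6414 0.1099 0.1604] [-3.141e+00  1.000e-03 -3.024e+00] shift [0.0003 0.     0.0001] rotvec [-0.     0.001  0.002] t 20.4 w 0.0436 30.000682985410094
```

Request:
carry_out:
  targets:
    - {"wx": 0,"wy": 0,"wz": 0,"x": 0,"y": 0,"z": 0.001,"hand": 0}
    - {"wx": 0,"wy": 0,"wz": 0,"x": 0,"y": 0,"z": 0.001,"hand": 0}
    - {"wx": 0,"wy": 0,"wz": 0,"x": 0,"y": 0,"z": 0,"hand": 0}
    - {"wx": 0,"wy": 0,"wz": 0,"x": 0,"y": 0,"z": 0,"hand": 0}
    - {"wx": 0,"wy": 0,"wz": 0,"x": 0,"y": 0,"z": 0,"hand": 0}

```text
t: 21.02
tcp_pos: [0.6415, 0.1099, 0.1604]
ee_rot: [-3.141, 0.002, -3.024]
ft_force: [-4.7, -0.3, 8.7]
grip_width: 0.0433
finger_force: 30.0
```

```bash
python3 - <<'E'
from h import *
s=telemetry.read_state();print(s["ft_force"],s["torque"])
goto([.6411,.1099,.1603],.115+np.pi)
g=grab("side");f=grab("top");cv2.imwrite("pics/c6.png",np.hstack([crop(f,220,150,100,120,4),crop(g,280,145,80,96,5)]))
E
```

```text
[-4.74066989 -0.27665135  8.67470593] [-0.03343533  0.7721986  -0.03225975]
at [0.6415 0.1099 0.1604] [-3.141e+00  2.000e-03 -3.024e+00] shift [0.0004 0.     0.0001] rotvec [-0.     0.002  0.002] t 21.02 w 0.0433 30.00216645654291
```

View pics/c6.png

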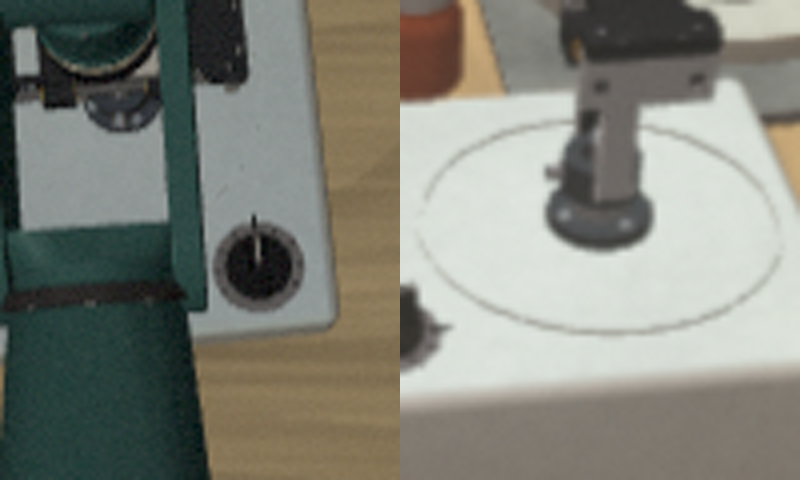

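The side crop shows the hub down on the shoulder with its screw at (550,172), to the front. The dial is still on zero, and the hub presses down with about 11 N.

```bash
python3 -c "
from plant import arm,telemetry
s=telemetry.read_state();print(s['ft_force'],s['finger_force'])
print(arm.hand_in())"
```

```text
[-5.49514096 -0.27488912  7.66060201] 30.002078600227833
the job is handed in; nothing more can be done
None
```

I handed the job in with the dial at zero, the spindle flat facing the front, and the hub seated on the shoulder, still gripped at 30 N and pressed down with about 10–11 N; the hand-in call reported no verdict.

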